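# Close the cover of the sample box

### The arm

A 7-joint arm with a two-finger parallel gripper is mounted at the origin on a cart in front of the work surface, level with it; the furniture and walls round the work are solid. World frame = base frame: x ahead of the robot, y to its left, z up, the work surface at z = 0. Lengths are in mm, angles in rad, forces in N, time in s.
With the tool pointing down it reaches from about 425 to 925 mm from the base axis. Payload 6.8 kg.
Tool frame: the origin (TCP) lies between the finger pads; the fingertips stand 25 mm ahead of it and the grasp point (between the pads) lies 6 mm ahead of it; z points along the fingers, x is the direction in which the jaws open and shut, and the axes are right-handed (so a half turn about z gives the same grasp; the last joint's range is limited). The gripper opens to 85 mm and grips with 20 to 120 N. Pads are 22 mm wide; open, the fingers measure 114 mm over their backs; the gripper's body (76 mm by 85 mm) begins 54 mm behind the grasp point. The pads swing forward as they close: fully open they stand 13 mm farther back than shut.
Start: joints at [-1.412, 0.477, 0.022, 1.555, -0.011, 1.109, -0.083], TCP at [177.956, 651.137, 222.408] pointing down, gripper open.
Joint ranges: [-2.96, 2.96], [-0.34, 2.1], [-1.41, 1.46], [0.24, 2.44], [-1.37, 4.51], [0.17, 1.92], [-2.96, 2.96]. Speed limits (rad/s): [2.39, 2.39, 3.14, 3.14, 3.14, 3.14, 3.14].

### API

Orientations are given as a 3x3 rotation matrix whose columns are the frame's x, y, z axes.
In Python, from station import arm gives the robot as it stands.
- The arm moves only by the tool play_rows, never from a script. Its argument "series" is one flat list of numbers, 4 for each row, row after row: the shift along the tool's x, y, z in m, then the turn about the tool's z in degrees. A call has 1 to 8 rows; each row is the pose to reach, as a shift and turn from the pose measured when the call began, along the tool's axes at that moment; what a row does not reach only later rows make up. A row lasts 1/8 s, in which the tool goes at most 62.5 mm and 10.7 degrees, less where a joint would pass 70% of its speed; a pose out of reach is approached as far as the arm can. A call with a gripper value outside its range is refused whole. "hand" is the opening, from -1 (shut) to 1 (fully open), set as the call begins (left out, the last holds). The fingers move at their own pace and stop on an object; the grip force is fixed at half the most. Time passes only in rows, so rows that repeat a pose let the fingers close. It gives the time, the measured TCP pose, the force and the opening at its end, in the units of the state.
- arm.read_state(): the state, without advancing time (a new reading comes with each control period).
- arm.read_camera(name): name is "scene" or "top" or "wrist"; returns a dict with "image" (384x512x3 uint8, red, green, blue), "depth" (384x512 float32, mm along the optical axis (not along the pixel's ray), 0 where there is no reading), "fx", "fy", "cx", "cy" (pixels), "position" and "attitude" of the camera in the world. Camera axes: x right, y down, z forward; pixel columns grow to the right and rows downward; lengths in mm; the calibration is good to about 2 mm. A picture is of the moment at which its call begins.
- arm.hand_in(): hands the job in, once; it reports no verdict.
The state is a dict: "clock": time; "joint_positions": joint angles; "joint_vel": joint speeds; "tau": joint torques, N m; "tcp_pos": TCP position; "tool_rot": TCP orientation; "contact_force": force on the tool from outside, world axes, zero at the start; "moment": the same for the moment, N m; "gripper_width": finger opening in mm.
Only numpy, scipy, OpenCV 4.12 (cv2) and the standard library are available. Lean on these libraries where they do the work, as an engineer would, in place of code of your own. Each camera call takes 0.05 s, during which the arm holds its last target. There are 200 camera calls.

### The job

Two identical open white boxes stand side by side on the bench, each with a hinged grey cover leaning back on its rest. Close the cover of the box in which the small bottle stands: swing it up past vertical and lower it gently until it lies fully shut; do not let it fall shut. Leave the other box (with the carton in it) open.

Things in the scene. Friction and masses are not known exactly. Their poses are not given: they have to be found in the camera images.
- sample_box: The white plastic box to close, fixed: 100 (x) x 130 (y) x 85 mm high, walls 5, inner floor 8 mm up; the left or the right of the two. Origin: centre of its underside, z up, -x its front (robot side). Its cover is hinged along the line x=+50, z=85 mm (box frame, parallel to y): a free hinge, so forward of upright the cover falls shut unless held.
- sample_cover (a joint): Its cover (grey plate 104x134x5 mm, 150 g), hinge angle in rad: 0 shut, 1.57 upright, 2.0 leaning on its rest (start). A U handle in the plate's plane ends in a round bar along y, 10 mm thick, 78 long, 38 mm clear of the plate's edge; it can turn in a grip. Bar centre in the box frame, mm: x=50-145cos q+4sin q, y=0, z=85+145sin q+4cos q; shut: (-95, 0, 89).
- other_cover (a joint): Hinge angle of the cover of the other box, which is of the same build and stands beside the first with a small carton in it. It stays open at 2.0.
- bottle: Small off-white plastic bottle with a white cap, 32 mm wide, 72 mm high, standing loose in the box to close. Origin: centre of its underside, z up along it. A similar bottle standing on the bench, in neither box, is a bystander.

How it is judged:
By the outcome, as a careful person would: the job done as asked, in the order asked, and still so for the second after the job is handed in, with the robot touching nothing.
It also fails if it takes over 38 s, if anything falls off the work surface, if the arm or the gripper's body presses on something with over 40 N, if the wrist force passes 120 N, or if a joint passes its speed limit or range.

## Working session

There is one attempt and no reset: what is moved stays moved. The work goes in short steps, Python scripts to look and compute and a tool call to move; the robot and the scene stay as the last step left them, time stands still between calls to the robot, and variables do not carry over. Pictures are saved under pics/ and viewed, about 8 in all and at most 12, crops included, and the job is handed in when it is done.

Besides the shell and the picture viewer there is one more tool, called after "Call:" by a JSON object that holds its "method" and its "body". play_rows: Moves the arm, as the interface text tells. Its arguments: {"type":"object","properties":{"series":{"type":"array","items":{"type":"number"}},"hand":{"type":"number"}},"required":["series"]}

```bash
ls; mkdir -p pics
cat > h.py <<'E'
import numpy as np, cv2
from station import arm
def grab(n,save=None):
    c=arm.read_camera(n)
    if save: cv2.imwrite('pics/'+save,c['image'][:,:,::-1])
    return c
def pts(c):
    v,u=np.mgrid[:384,:512]; d=c['depth']
    P=np.stack([(u-c['cx'])/c['fx']*d,(v-c['cy'])/c['fy']*d,d],-1)
    return P@np.array(c['attitude']).T+np.array(c['position'])
E
python3 - <<'E'
from h import *
s=arm.read_state(); print({k:np.round(v,3).tolist() for k,v in s.items()})
for n in ['scene','top']:
    c=grab(n,n+'0.png'); print(n,np.round(c['position']),np.round(c['attitude'],3).tolist(),c['fx'],c['cx'],c['cy']); np.save(n+'0.npy',pts(c))
E
```

```text
pics
{'clock': 0.0, 'joint_positions': [-1.412, 0.478, 0.022, 1.556, -0.012, 1.109, -0.083], 'joint_vel': [-0.001, -0.002, -0.001, 0.001, 0.001, 0.001, 0.0], 'tau': [0.0, -59.646, 1.608, -28.121, 0.012, 0.009, 0.0], 'tcp_pos': [177.794, 650.509, 221.396], 'tool_rot': [[0.264, 0.965, -0.0], [0.965, -0.264, -0.002], [-0.002, 0.0, -1.0]], 'contact_force': [-0.274, -0.189, 0.377], 'moment': [-0.004, 0.026, -0.012], 'gripper_width': 85.486}
scene [206. 533. 639.] [[-0.833, -0.358, 0.422], [-0.553, 0.544, -0.631], [-0.003, -0.759, -0.652]] 417.9179424236912 255.83582616635866 185.46251940339442
top [415.   4. 927.] [[-0.015, -0.985, 0.172], [-1.0, 0.015, -0.002], [-0.0, -0.172, -0.985]] 437.24555187933043 253.47714756485914 193.41882953091127
```

View pics/scene0.png

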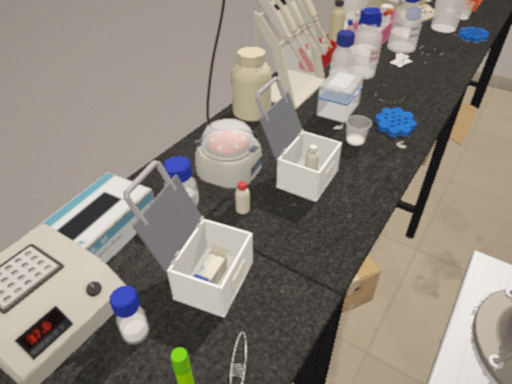

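View pics/top0.png

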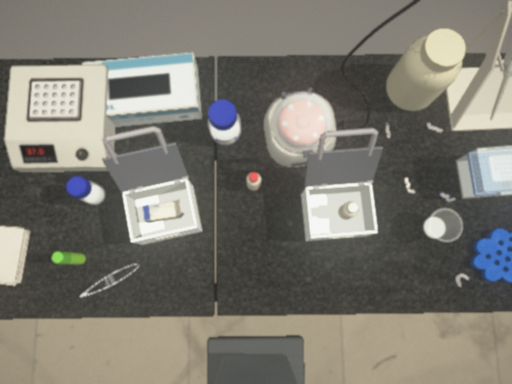

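The bottle is in the right-hand box: it shows at (350,209) in the top view, and that box's handle bar is at about (350,133). The carton is in the left box, at (160,210). The pink-lidded jar at (302,125) stands near the handle. Next I'll measure.

Run:
```python
from h import *
T=np.load('top0.npy'); S=np.load('scene0.npy')
# coarse positions from top
for n,(u,v) in dict(bottle=(351,208),bar=(345,133),bar2=(355,132),jarlid=(302,120),bigbot=(444,50),rimF=(340,236),rimL=(305,210),rimR=(374,205)).items(): print(n,T[v,u].round())
# rim & box: fit min area rect for rim points z 75..95 in region
for nm,P,(u0,u1,v0,v1) in [('top',T,(295,385,165,245)),('scene',S,(270,345,125,200))]:
    q=P[v0:v1,u0:u1].reshape(-1,3); r=q[(q[:,2]>79)&(q[:,2]<91)]
    print(nm,'rim n',len(r),'z',np.median(r[:,2]),cv2.minAreaRect(r[:,:2].astype(np.float32)), r.min(0).round(),r.max(0).round())
for nm,P,(u0,u1,v0,v1) in [('top',T,(300,385,120,160)),('scene',S,(250,300,70,130))]:
    q=P[v0:v1,u0:u1].reshape(-1,3); r=q[(q[:,2]>205)&(q[:,2]<235)&(q[:,0]>600)]
    print(nm,'bar n',len(r),np.median(r,0).round(1),r.min(0).round(),r.max(0).round(), np.percentile(r[:,2],[5,50,95]))
    f=cv2.fitLine(r[:,:2].astype(np.float32),cv2.DIST_HUBER,0,.01,.01).ravel(); print(f)
# height map around the bar
near=T.reshape(-1,3); m=(abs(near[:,1]+190)<180)&(near[:,0]>500)&(near[:,2]>150)
k=near[m]; 
for x in range(500,900,40): print(x,[int(max(k[(abs(k[:,0]-x)<20)&(abs(k[:,1]-y)<20)][:,2],default=0)) for y in range(-40,-370,-40)])
img=cv2.imread('pics/top0.png'); cv2.imwrite('pics/crop.png',cv2.resize(img[110:250,280:400],None,fx=4,fy=4,interpolation=cv2.INTER_CUBIC))
```

```text
bottle [ 532. -188.   81.]
bar [ 640. -154.  219.]
bar2 [ 642. -171.  218.]
jarlid [698. -94. 123.]
bigbot [ 806. -350.  184.]
rimF [ 479. -167.   64.]
rimL [ 534. -103.   42.]
rimR [ 549. -257.   -2.]
top rim n 846 z 84.08273281276394 ((531.2252197265625, -168.18829345703125), (105.02035522460938, 132.1338348388672), 3.6317546367645264) [ 476. -236.   79.] [587. -99.  91.]
scene rim n 629 z 84.57071350568583 ((532.8460083007812, -169.87515258789062), (107.00514221191406, 134.62098693847656), 3.273862361907959) [ 476. -238.   79.] [ 588. -100.   91.]
top bar n 365 [ 640.6 -159.2  217.6] [ 630. -210.  206.] [ 649. -111.  223.] [209.61145592 217.59917663 220.53894309]
[ 6.1219372e-02 -9.9812436e-01  6.4060449e+02 -1.5950771e+02]
scene bar n 170 [ 640.7 -154.5  217.6] [ 632. -213.  205.] [ 648. -113.  222.] [207.21968794 217.55796429 221.00936568]
[ 4.9403057e-02 -9.9877894e-01  6.4046069e+02 -1.5822087e+02]
500 [0, 0, 0, 0, 0, 0, 0, 0, 0]
540 [0, 0, 0, 0, 0, 0, 0, 0, 0]
580 [0, 0, 0, 0, 0, 0, 0, 0, 0]
620 [0, 176, 221, 223, 219, 177, 0, 0, 0]
660 [0, 0, 220, 222, 220, 0, 0, 0, 0]
700 [0, 0, 0, 0, 0, 0, 0, 0, 0]
740 [0, 0, 0, 0, 0, 0, 0, 0, 0]
780 [0, 0, 0, 0, 0, 0, 0, 186, 186]
820 [0, 0, 0, 0, 178, 273, 288, 185, 187]
860 [0, 0, 0, 0, 188, 273, 285, 186, 185]
```

View pics/crop.png

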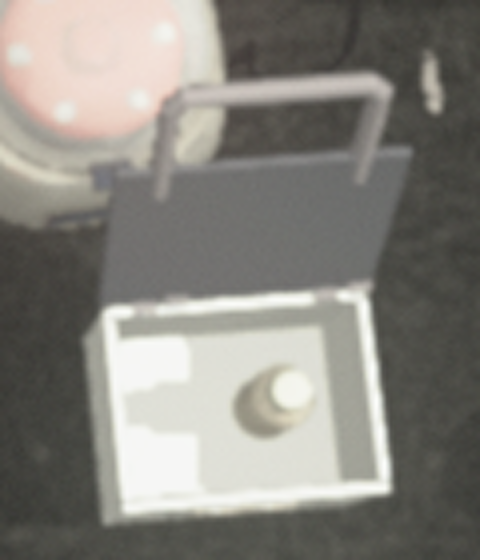

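The crop shows the bottle's cap at (292,390), and the U bar runs clear from (185,95) to (385,85), with nothing touching it. The box centre is about (531,-169) with a yaw of about 3.4°. The bar is near (643,-162,215). I'll write a helper to convert world waypoints into rows, then set off.

```bash
cat >> h.py <<'E'
def rows(targets):
    """targets: list of (x,y,z TCP world mm, yaw of tool x deg or None)"""
    s=arm.read_state(); R=np.array(s['tool_rot']); p=np.array(s['tcp_pos'])
    yaw=np.degrees(np.arctan2(R[1,0],R[0,0])); o=[]
    for x,y,z,a in targets:
        d=R.T@(np.array([x,y,z])-p)/1000
        o.append([*np.round(d,4).tolist(), 0 if a is None else round(float((yaw-a+180)%360-180),1)])
    print('t',round(s['clock'],2),'tcp',p.round(1),'yaw',yaw.round(2),'F',np.round(s['contact_force'],1),'w',round(s['gripper_width'],1))
    for r in o: print(r)
E
python3 - <<'E'
from h import *
T=np.load('top0.npy').reshape(-1,3)
for x in range(250,800,60): print(x,[int(max(T[(abs(T[:,0]-x)<30)&(abs(T[:,1]-y)<30)][:,2],default=-1)) for y in range(480,-1,-60)])
rows([(420,450,340,39)])
E
```

```text
250 [-850, -851, -851, -851, -851, -850, -852, -850, -850]
310 [4, 3, 4, 5, 3, 3, 3, 5, 2]
370 [23, 4, 12, 11, 3, 4, 4, 4, 3]
430 [27, 4, 114, 11, 7, 3, 4, 3, 926]
490 [30, 4, 4, 5, 89, 86, 87, 4, 4]
550 [4, 4, 109, 109, 104, 86, 87, 3, 4]
610 [61, 60, 110, 109, 221, 192, 178, 3, 79]
670 [89, 91, 89, 89, 221, 222, 173, 118, 59]
730 [91, 94, 94, 90, 76, 75, 74, 119, 67]
790 [90, 94, 94, 89, 76, 76, 76, 4, 5]
t 0.1 tcp [177.8 650.6 221.5] yaw 74.71 F [ 0.4  0.5 -0.6] w 85.2
[-0.1298, 0.2865, -0.1182, 35.7]
```

Call:
{"method": "play_rows", "body": {"series": [-0.01,0.022,-0.03,4,-0.03,0.06,-0.06,9,-0.05,0.105,-0.09,14,-0.07,0.15,-0.118,19,-0.09,0.195,-0.118,24,-0.11,0.24,-0.118,29,-0.122,0.27,-0.118,33,-0.13,0.287,-0.118,36], "hand": 1}}

```text
clock: 1.1
tcp_pos: [421.5, 448.8, 339.5]
tool_rot: [[0.783, 0.622, -0.001], [0.622, -0.783, -0.002], [-0.002, 0.001, -1.0]]
contact_force: [-0.3, 0.8, 1.1]
gripper_width: 85.2
```

Run:
```python
from h import *
rows([(560,220,340,20),(615,100,340,12)])
```

```text
t 1.1 tcp [421.5 448.8 339.5] yaw 38.5 F [-0.3  0.8  1.1] w 85.2
[-0.034, 0.2653, -0.0001, 18.5]
[-0.0657, 0.3934, 0.0001, 26.5]
```

Call:
{"method": "play_rows", "body": {"series": [-0.006,0.045,0,4,-0.013,0.1,0,8,-0.022,0.16,0,12,-0.03,0.22,0,16,-0.04,0.28,0,20,-0.05,0.33,0,23,-0.06,0.37,0,25,-0.066,0.393,0,26.5]}}

```text
clock: 2.1
tcp_pos: [615.0, 99.2, 339.8]
tool_rot: [[0.979, 0.206, -0.001], [0.206, -0.979, -0.002], [-0.001, 0.002, -1.0]]
contact_force: [0.3, -0.7, 0.5]
gripper_width: 85.4
```

Run:
```python
from h import *
rows([(620,-164,320,3.4)])
```

```text
t 2.1 tcp [615.   99.2 339.8] yaw 11.88 F [ 0.3 -0.7  0.5] w 85.4
[-0.0492, 0.2586, 0.0203, 8.5]
```

Call:
{"method": "play_rows", "body": {"series": [-0.006,0.03,0,1,-0.013,0.07,0.003,2,-0.021,0.112,0.006,3.5,-0.03,0.155,0.01,5,-0.037,0.195,0.014,6.5,-0.043,0.228,0.018,7.5,-0.047,0.25,0.02,8.2,-0.049,0.259,0.02,8.5]}}

```text
clock: 3.1
tcp_pos: [620.0, -165.1, 320.2]
tool_rot: [[0.998, 0.058, -0.001], [0.058, -0.998, -0.002], [-0.001, 0.002, -1.0]]
contact_force: [1.0, -0.8, 0.2]
gripper_width: 85.3
```

Run:
```python
from h import *
rows([(643,-162,240,3.4)])
c=grab('wrist','w1.png'); P=pts(c); np.save('w1.npy',P); print(np.round(c['position']),np.round(c['attitude'],2).tolist())
q=P.reshape(-1,3); r=q[(q[:,2]>208)&(q[:,2]<235)&(q[:,0]>600)&(q[:,0]<680)&(abs(q[:,1]+162)<80)]
print(len(r),r.min(0).round(1),r.max(0).round(1))
for y in range(-205,-115,10):
    k=r[abs(r[:,1]-y)<5]
    if len(k): print(y,len(k),k[:,0].min().round(1),k[:,0].max().round(1),np.percentile(k[:,2],95).round(1))
r=q[(q[:,2]>80)&(q[:,2]<90)&(abs(q[:,1]+165)<100)&(q[:,0]<600)&(q[:,0]>460)]
if len(r)>50: print(len(r),cv2.minAreaRect(r[:,:2].astype(np.float32)),r.min(0),r.max(0))
```

```text
t 3.1 tcp [ 620.  -165.1  320.2] yaw 3.33 F [ 1.  -0.8  0.2] w 85.3
[0.0232, -0.0019, 0.0802, -0.1]
[616. -98. 472.] [[1.0, 0.06, 0.01], [0.06, -0.96, -0.26], [-0.0, 0.26, -0.97]]
1128 [ 631.7 -211.1  208. ] [ 650.2 -112.1  222.5]
-205 90 637.2 650.2 220.7
-195 97 640.5 649.7 221.4
-185 110 639.7 650.0 221.4
-175 113 639.0 649.0 221.4
-165 115 638.3 648.2 221.4
-155 108 638.1 647.3 221.4
-145 118 637.6 647.4 221.5
-135 123 636.7 646.6 221.4
-125 134 633.8 645.5 221.3
1485 ((530.4510498046875, -168.67889404296875), (102.49996185302734, 132.32716369628906), 3.261991500854492) [ 475.95064688 -235.71675237   80.00547208] [585.14204751 -99.76903387  89.99323244]
```

View pics/w1.png

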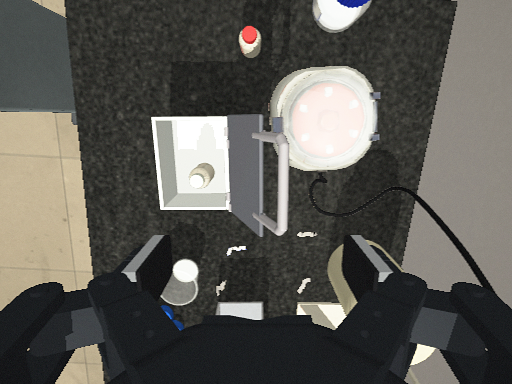

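The wrist view shows the bar at about (283,185), clear of everything. The bottle is in this box, at (200,178). Box centre (530.4,-168.7), yaw 3.3° and bar centre (643.5,-162,216) agree with the model to within 1 mm. Now I'll descend over the bar.

Call:
{"method": "play_rows", "body": {"series": [0.012,-0.001,0.01,0,0.0237,-0.0019,0.03,0,0.0237,-0.0019,0.055,0,0.0237,-0.0019,0.075,0,0.0237,-0.0019,0.09,0,0.0237,-0.0019,0.097,0,0.0237,-0.0019,0.0992,0,0.0237,-0.0019,0.0992,0], "hand": 0}}

```text
clock: 4.15
tcp_pos: [643.8, -162.9, 221.7]
tool_rot: [[0.998, 0.057, -0.0], [0.057, -0.998, -0.003], [-0.0, 0.003, -1.0]]
contact_force: [-0.1, -0.2, -0.3]
gripper_width: 42.9
```

Call:
{"method": "play_rows", "body": {"series": [0,0,0,0,0,0,0,0,0,0,0,0,0,0,0,0,0,0,0,0,0,0,0,0], "hand": -1}}

```text
clock: 4.9
tcp_pos: [643.8, -162.9, 221.7]
tool_rot: [[0.998, 0.057, -0.0], [0.057, -0.998, -0.002], [-0.0, 0.002, -1.0]]
contact_force: [0.6, 0.1, 0.5]
gripper_width: 0.0
```

```bash
cat >> h.py <<'E'
def arc(qs,C=(530.4,-168.7),yaw=3.3,off=(0,0,0)):
    a=np.radians(yaw); t=[]
    for q in qs:
        x=50-145*np.cos(q)+4*np.sin(q); z=85+145*np.sin(q)+4*np.cos(q)
        t.append((C[0]+x*np.cos(a)+off[0],C[1]+x*np.sin(a)+off[1],z+6+off[2],yaw))
    rows(t)
E
python3 - <<'E'
from h import *
grab('scene','s1.png')
arc([2.0,1.97,1.91,1.83,1.75,1.67,1.6,1.55,1.53])
E
```

```text
t 4.95 tcp [ 643.8 -162.8  221.7] yaw 3.29 F [-0.4 -0.1 -0.2] w -0.1
[0.0004, -0.0007, 0.0005, -0.0]
[-0.0035, -0.0007, -0.0013, -0.0]
[-0.0116, -0.0007, -0.0047, -0.0]
[-0.0226, -0.0006, -0.0084, -0.0]
[-0.0338, -0.0006, -0.0113, -0.0]
[-0.0452, -0.0006, -0.0132, -0.0]
[-0.0554, -0.0006, -0.0141, -0.0]
[-0.0626, -0.0006, -0.0143, -0.0]
[-0.0655, -0.0006, -0.0143, -0.0]
```

View pics/s1.png

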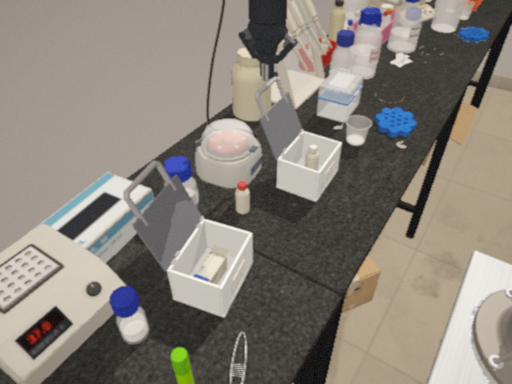

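The grip closed on nothing: the opening reads 0, and in the picture the fingers (267,70) end above the bar. I'll look closer and measure the fingertip.

Run:
```python
from h import *
S=grab('scene','s2.png'); P=pts(S); W=grab('wrist','w2.png'); Q=pts(W)
for nm,X in [('scene',P),('wrist',Q)]:
    q=X.reshape(-1,3); m=(abs(q[:,0]-640)<45)&(abs(q[:,1]+162)<60)&(q[:,2]>195)&(q[:,2]<330); r=q[m]
    print(nm,len(r))
    for z in range(200,310,6):
        k=r[abs(r[:,2]-z)<3]; 
        if len(k): print(z,len(k),k.min(0).round()[:2],k.max(0).round()[:2])
i=cv2.imread('pics/s2.png')[20:130,220:330]; w=cv2.imread('pics/w2.png')[100:384,170:400]
i=cv2.resize(i,(400,400),interpolation=2); w=cv2.resize(w,(324,400))
cv2.imwrite('pics/c2.png',np.hstack([i,w]))
```

```text
scene 1377
200 27 [ 626. -210.] [ 644. -113.]
206 28 [ 631. -213.] [ 643. -113.]
212 37 [ 633. -211.] [ 644. -113.]
218 103 [ 636. -207.] [ 650. -116.]
224 11 [ 640. -200.] [ 644. -124.]
230 4 [ 637. -167.] [ 646. -154.]
236 20 [ 633. -162.] [ 650. -151.]
242 34 [ 629. -172.] [ 655. -152.]
248 40 [ 630. -170.] [ 658. -149.]
254 44 [ 631. -171.] [ 658. -150.]
260 38 [ 630. -171.] [ 659. -151.]
266 38 [ 630. -170.] [ 658. -152.]
272 31 [ 625. -163.] [ 665. -150.]
278 78 [ 612. -173.] [ 677. -149.]
284 111 [ 607. -178.] [ 680. -148.]
290 104 [ 601. -179.] [ 685. -149.]
296 95 [ 599. -183.] [ 685. -145.]
302 112 [ 596. -179.] [ 685. -144.]
308 86 [ 595. -171.] [ 685. -144.]
wrist 38207
200 61 [ 627. -122.] [ 633. -112.]
206 69 [ 629. -121.] [ 636. -112.]
212 136 [ 632. -122.] [ 644. -112.]
218 1097 [ 635. -158.] [ 648. -114.]
224 144 [ 639. -156.] [ 645. -120.]
236 91 [ 632. -156.] [ 655. -150.]
242 234 [ 630. -156.] [ 657. -150.]
248 285 [ 630. -156.] [ 657. -150.]
254 322 [ 630. -156.] [ 657. -150.]
260 289 [ 630. -156.] [ 657. -150.]
266 499 [ 636. -173.] [ 650. -150.]
272 390 [ 622. -172.] [ 665. -147.]
278 1450 [ 611. -174.] [ 677. -146.]
284 2350 [ 605. -172.] [ 681. -146.]
290 3316 [ 600. -172.] [ 685. -147.]
296 2298 [ 595. -172.] [ 685. -143.]
302 4266 [ 595. -170.] [ 685. -143.]
308 5120 [ 595. -171.] [ 685. -143.]
```

View pics/c2.png

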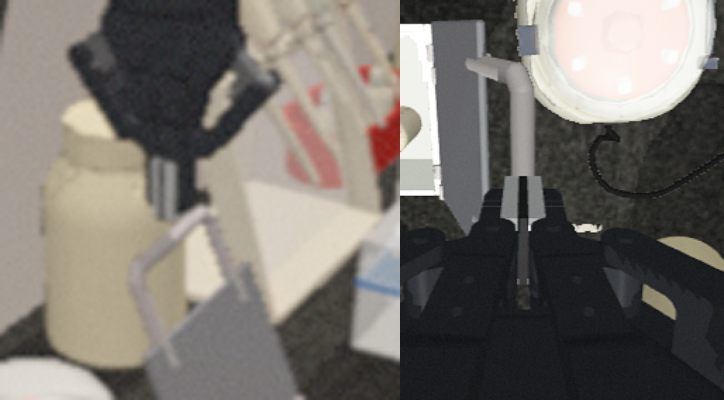

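The fingertips measure z≈233 in both cameras, but the stated TCP puts them at about 197. So the real tool ends roughly 36 mm higher than reported, while x and y agree. The crop shows the same thing: the closed fingers sit just above the bar. I'll open, go down 36 mm and grip.

Call:
{"method": "play_rows", "body": {"series": [0,0,0,0,0,0,0,0,0,0,0,0,0,0,0,0,0,0,0.012,0,0,0,0.024,0,0,0,0.033,0,0,0,0.036,0], "hand": 0}}

```text
clock: 6.05
tcp_pos: [643.3, -162.8, 184.5]
tool_rot: [[0.998, 0.057, -0.002], [0.057, -0.998, -0.002], [-0.002, 0.002, -1.0]]
contact_force: [-0.3, 0.5, 1.0]
gripper_width: 42.9
```

Call:
{"method": "play_rows", "body": {"series": [0,0,0,0,0,0,0,0,0,0,0,0,0,0,0,0,0,0,0,0,0,0,0,0], "hand": -1}}

```text
clock: 6.8
tcp_pos: [643.5, -162.8, 184.8]
tool_rot: [[0.998, 0.058, -0.001], [0.058, -0.998, -0.002], [-0.001, 0.002, -1.0]]
contact_force: [0.5, 0.4, 0.7]
gripper_width: 7.9
```

Run:
```python
from h import *
W=grab('wrist'); q=pts(W).reshape(-1,3)
r=q[(q[:,2]>80)&(q[:,2]<90)&(abs(q[:,1]+165)<100)&(q[:,0]<600)&(q[:,0]>460)]
print(cv2.minAreaRect(r[:,:2].astype(np.float32)))
k=q[(q[:,2]>208)&(q[:,2]<235)&(abs(q[:,0]-645)<25)&(q[:,1]>-140)&(q[:,1]<-120)]; print(k.min(0),k.max(0))
arc([2.0,1.97,1.91,1.83,1.75,1.67,1.6,1.55,1.53],off=(0,0,-36))
```

```text
((530.4893798828125, -169.1448516845703), (102.5755386352539, 133.59823608398438), 3.6559317111968994)
[ 632.86413981 -139.98734298  209.1351668 ] [ 646.69534187 -120.00661186  222.69290072]
t 6.85 tcp [ 643.5 -162.9  184.8] yaw 3.29 F [ 1.  -1.   1.7] w 8.3
[0.0007, -0.0007, -0.0004, -0.0]
[-0.0032, -0.0007, -0.0022, -0.0]
[-0.0113, -0.0007, -0.0056, -0.0]
[-0.0223, -0.0007, -0.0093, -0.0]
[-0.0335, -0.0006, -0.0121, -0.0]
[-0.045, -0.0006, -0.014, -0.0]
[-0.0551, -0.0006, -0.015, -0.0]
[-0.0623, -0.0006, -0.0152, -0.0]
[-0.0652, -0.0006, -0.0152, -0.0]
```

The bar is gripped, with an opening of about 8 mm and almost no force. Now I'll swing along the arc to just past upright.

Call:
{"method": "play_rows", "body": {"series": [-0.004,-0.0003,-0.002,0,-0.0115,-0.0003,-0.0055,0,-0.0225,-0.0003,-0.009,0,-0.034,-0.0003,-0.012,0,-0.045,-0.0003,-0.014,0,-0.055,-0.0003,-0.015,0,-0.062,-0.0003,-0.0152,0,-0.065,-0.0003,-0.0152,0]}}

```text
clock: 7.85
tcp_pos: [579.2, -166.8, 201.0]
tool_rot: [[0.998, 0.057, 0.001], [0.057, -0.998, -0.003], [0.001, 0.003, -1.0]]
contact_force: [3.8, -4.1, 4.8]
gripper_width: 8.3
```

Run:
```python
from h import *
arc([1.53,1.48,1.41,1.33,1.25,1.17,1.1,1.05,1.03],off=(0,0,-36))
```

```text
t 7.85 tcp [ 579.2 -166.8  201. ] yaw 3.28 F [ 3.8 -4.1  4.8] w 8.3
[-0.0007, -0.0009, 0.001, -0.0]
[-0.008, -0.0009, 0.0013, -0.0]
[-0.0181, -0.0009, 0.0022, -0.0]
[-0.0295, -0.0009, 0.0042, -0.0]
[-0.0407, -0.0009, 0.0071, -0.0]
[-0.0517, -0.0009, 0.0109, -0.0]
[-0.061, -0.001, 0.0149, -0.0]
[-0.0675, -0.001, 0.0182, -0.0]
[-0.07, -0.001, 0.0196, -0.0]
```

Call:
{"method": "play_rows", "body": {"series": [-0.008,-0.0002,0.001,0,-0.018,-0.0002,0.0018,0,-0.0295,-0.0003,0.0038,0,-0.0405,-0.0004,0.0067,0,-0.0515,-0.0004,0.0105,0,-0.061,-0.0005,0.0145,0,-0.0675,-0.0005,0.018,0,-0.07,-0.0005,0.0193,0]}}

```text
clock: 8.85
tcp_pos: [508.1, -171.2, 181.7]
tool_rot: [[0.998, 0.056, -0.0], [0.056, -0.998, -0.003], [-0.0, 0.003, -1.0]]
contact_force: [-1.3, -4.9, 7.7]
gripper_width: 8.0
```

Run:
```python
from h import *
arc([1.03,.98,.92,.84,.76,.68,.61,.56,.54],off=(0,0,-36))
```

```text
t 8.85 tcp [ 508.1 -171.2  181.7] yaw 3.22 F [-1.3 -4.9  7.7] w 8.0
[0.0012, -0.0012, 0.0003, -0.1]
[-0.005, -0.0012, 0.004, -0.1]
[-0.0123, -0.0012, 0.0089, -0.1]
[-0.0214, -0.0012, 0.016, -0.1]
[-0.0299, -0.0013, 0.0239, -0.1]
[-0.0378, -0.0013, 0.0324, -0.1]
[-0.0441, -0.0013, 0.0403, -0.1]
[-0.0483, -0.0013, 0.0463, -0.1]
[-0.0499, -0.0013, 0.0487, -0.1]
```

Call:
{"method": "play_rows", "body": {"series": [-0.005,-0.0005,0.0035,0,-0.0123,-0.0005,0.0085,0,-0.0214,-0.0005,0.0157,0,-0.03,-0.0006,0.0236,0,-0.0378,-0.0006,0.0321,0,-0.0441,-0.0006,0.04,0,-0.0483,-0.0007,0.046,0,-0.05,-0.0007,0.0485,0]}}

```text
clock: 9.85
tcp_pos: [457.7, -173.8, 132.4]
tool_rot: [[0.998, 0.056, -0.0], [0.056, -0.998, -0.004], [-0.0, 0.004, -1.0]]
contact_force: [3.4, -5.2, -0.6]
gripper_width: 8.0
```

Run:
```python
from h import *
arc([.54,.50,.45,.40,.34,.28,.23,.19,.16],off=(0,0,-36))
grab('scene','s3.png')
```

```text
t 9.85 tcp [ 457.7 -173.8  132.4] yaw 3.24 F [ 3.4 -5.2 -0.6] w 8.0
[0.0005, -0.0009, -0.0005, -0.1]
[-0.0025, -0.0009, 0.0044, -0.1]
[-0.006, -0.001, 0.0108, -0.1]
[-0.0092, -0.001, 0.0173, -0.1]
[-0.0125, -0.001, 0.0253, -0.1]
[-0.0154, -0.001, 0.0335, -0.1]
[-0.0174, -0.0011, 0.0405, -0.1]
[-0.0188, -0.0011, 0.0461, -0.1]
[-0.0197, -0.0011, 0.0504, -0.1]
```

View pics/s3.png

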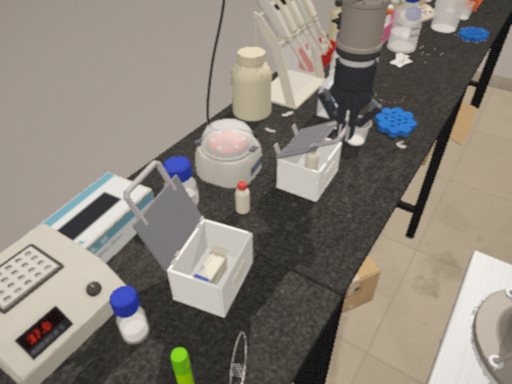

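The cover is about half shut, with its plate at (305,140) above the bottle, held by the gripper. The other box is unchanged. I'll keep lowering it slowly.

Call:
{"method": "play_rows", "body": {"series": [-0.0025,-0.0004,0.0046,0,-0.006,-0.0005,0.011,0,-0.0092,-0.0005,0.0175,0,-0.0125,-0.0006,0.0255,0,-0.0154,-0.0006,0.0337,0,-0.0174,-0.0007,0.0407,0,-0.0188,-0.0007,0.0462,0,-0.0197,-0.0007,0.0505,0]}}

```text
clock: 10.9
tcp_pos: [437.7, -174.5, 81.3]
tool_rot: [[0.998, 0.057, -0.001], [0.057, -0.998, -0.005], [-0.001, 0.005, -1.0]]
contact_force: [1.8, -3.6, 2.6]
gripper_width: 7.9
```

Run:
```python
from h import *
arc([.16,.13,.1,.075,.05,.03,.015,0.005,0],off=(0,0,-36))
```

```text
t 10.9 tcp [ 437.7 -174.5   81.3] yaw 3.25 F [ 1.8 -3.6  2.6] w 7.9
[0.0004, -0.0004, -0.0007, -0.0]
[-0.0004, -0.0004, 0.0035, -0.0]
[-0.001, -0.0004, 0.0079, -0.0]
[-0.0014, -0.0005, 0.0115, -0.0]
[-0.0017, -0.0005, 0.0151, -0.0]
[-0.0019, -0.0005, 0.018, -0.0]
[-0.002, -0.0005, 0.0201, -0.0]
[-0.0021, -0.0005, 0.0216, -0.0]
[-0.0021, -0.0005, 0.0223, -0.0]
```

Call:
{"method": "play_rows", "body": {"series": [-0.0004,-0.0003,0.0035,0,-0.001,-0.0003,0.0078,0,-0.0014,-0.0003,0.0115,0,-0.0017,-0.0003,0.015,0,-0.0019,-0.0003,0.018,0,-0.002,-0.0003,0.02,0,-0.0021,-0.0003,0.0212,0,-0.0021,-0.0003,0.0218,0]}}

```text
clock: 11.9
tcp_pos: [435.3, -174.3, 59.4]
tool_rot: [[0.998, 0.057, -0.001], [0.057, -0.998, -0.005], [-0.001, 0.004, -1.0]]
contact_force: [-0.4, -4.8, 2.0]
gripper_width: 7.8
```

Run:
```python
from h import *
arc([0],off=(0,0,-36))
for n in ['scene','top']:
    P=pts(grab(n,n+'4.png')).reshape(-1,3)
    a=np.radians(3.3); d=P[:,:2]-[530.4,-168.7]; bx=d@[np.cos(a),np.sin(a)]; by=d@[-np.sin(a),np.cos(a)]
    for lo in (-45,-25,-5,15,35):
        m=(bx>lo-8)&(bx<lo+8)&(abs(by)<60)&(P[:,2]>70)&(P[:,2]<115); print(n,lo,m.sum(),np.median(P[m,2]).round(1))
```

```text
t 11.9 tcp [ 435.3 -174.3   59.4] yaw 3.24 F [-0.4 -4.8  2. ] w 7.8
[0.0003, -0.0002, 0.0004, -0.1]
scene -45 244 90.4
scene -25 225 92.0
scene -5 223 91.9
scene 15 223 91.8
scene 35 203 91.3
top -45 253 89.5
top -25 396 90.5
top -5 513 90.3
top 15 502 90.4
top 35 493 89.6
```

The plate is level at z≈90, so it is nearly shut, with no seating force yet. I'll press down slowly to confirm the stop.

Call:
{"method": "play_rows", "body": {"series": [0,0,0.0007,0,0,0,0.0014,0,0,0,0.002,0,0,0,0.002,0]}}

```text
clock: 12.5
tcp_pos: [435.4, -174.4, 58.8]
tool_rot: [[0.998, 0.056, -0.0], [0.056, -0.998, -0.003], [-0.001, 0.003, -1.0]]
contact_force: [-6.1, -2.0, 24.5]
gripper_width: 8.3
```

It is seated: 24 N of upward reaction and only 0.6 mm of travel. Next I'll ease off, open a little so the inner finger stays clear of the plate, and rise.

Call:
{"method": "play_rows", "body": {"series": [0,0,-0.0005,0,0,0,-0.0005,0,0,0,-0.0005,0,0,0,-0.0005,0,0,0,-0.0005,0], "hand": -0.42}}

```text
clock: 13.12
tcp_pos: [435.2, -174.2, 59.1]
tool_rot: [[0.998, 0.056, -0.001], [0.056, -0.998, -0.003], [-0.001, 0.003, -1.0]]
contact_force: [-0.7, -0.6, 0.5]
gripper_width: 24.7
```

Call:
{"method": "play_rows", "body": {"series": [0,0,-0.004,0,0,0,-0.01,0,0,0,-0.02,0,0,0,-0.035,0,0,0,-0.06,0,0,0,-0.09,0,0,0,-0.12,0,0,0,-0.14,0]}}

```text
clock: 14.12
tcp_pos: [435.8, -174.1, 201.4]
tool_rot: [[0.998, 0.056, 0.001], [0.056, -0.998, -0.003], [0.001, 0.003, -1.0]]
contact_force: [0.3, 0.1, 0.3]
gripper_width: 24.7
```

Run:
```python
from h import *
rows([])
S=grab('scene','s5.png'); P=pts(S)
for n,P in [('scene',P.reshape(-1,3)),('top',pts(grab('top')).reshape(-1,3))]:
    a=np.radians(3.3); d=P[:,:2]-[530.4,-168.7]; bx=d@[np.cos(a),np.sin(a)]; by=d@[-np.sin(a),np.cos(a)]
    for lo in (-95,-45,-25,-5,15,35):
        m=(bx>lo-6)&(bx<lo+6)&(abs(by)<(30 if lo<-90 else 60))&(P[:,2]>70)&(P[:,2]<115); print(n,lo,m.sum(),np.median(P[m,2]).round(1))
```

```text
t 14.12 tcp [ 435.8 -174.1  201.4] yaw 3.2 F [0.3 0.1 0.3] w 24.7
scene -95 83 93.9
scene -45 250 90.6
scene -25 174 92.0
scene -5 170 92.0
scene 15 166 92.0
scene 35 151 91.3
top -95 138 92.2
top -45 284 89.3
top -25 308 90.4
top -5 353 90.5
top 15 377 90.3
top 35 371 89.6
```

View pics/s5.png

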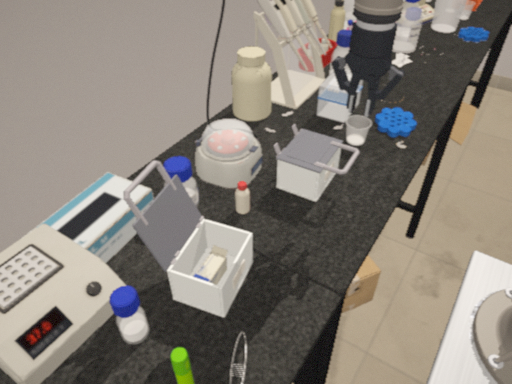

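The cover lies flat and shut on the right-hand box at (312,155), with the handle at (335,155). The other box is still open, with its carton at (212,263), and the gripper is clear.

```bash
python3 -c "
from h import *
print(arm.hand_in())"
```

```text
the job is handed in; nothing more can be done
None
```

I closed the cover of the right-hand box, the one with the small bottle in it, and handed the job in at about 14 s. I held the handle bar the whole way round the arc, past upright and down, then released it and backed off.

- **Cover shut:** After I released it, the plate read level at about 90–92 mm in both the scene and top cameras. The bar top was at 92–94 mm, matching the shut position. Before release, a slow press met a firm stop at about 24 N. Wrist-force readings between moves were 9 N or less the rest of the time.
- **Other box:** In the last picture it is still open, with its cover on its rest and the carton inside. The gripper was raised clear and touching nothing.
- **Bottle not seen after closing:** It was standing in the box at the last half-shut picture, but the closed cover hides it now.
- **Disagreement with the interface text:** My first grip closed on nothing. Both cameras showed the fingertips about 36 mm higher than the stated tool position implied. I lowered the tool by that amount, gripped the bar (the opening read about 8 mm on the 10 mm bar) and used the same correction for the rest of the job.

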